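# Switch the wood lathe over to reverse

## Robot

A 6-joint arm with a two-finger parallel gripper is mounted at the origin on the work surface. World frame = base frame: x ahead of the robot, y to its left, z up, the work surface at z = 0. Lengths are in m, angles in rad, forces in N, time in s.
With the tool pointing down it reaches from about 0.2 to 0.875 m from the base axis. Payload 3.4 kg.
Tool frame: the origin (TCP) lies between the finger pads; the fingertips stand 25 mm ahead of it and the grasp point (between the pads) lies 6 mm ahead of it (r.nose_length is the z of the fingertips in the tool frame, in m); z points along the fingers, x is the direction in which the jaws open and shut, and the axes are right-handed (so a half turn about z gives the same grasp; the last joint's range is limited). The gripper opens to 94 mm and grips with 3 to 60 N. Pads are 16 mm wide; open, the fingers measure 119 mm over their backs; the gripper's body (75 mm by 177 mm) begins 78 mm behind the grasp point.
Start: joints at [1.225, 0.276, 1.505, -0, 1.361, -0.121], TCP at [0.128, 0.561, 0.23] pointing down, gripper open.
Joint ranges: [-2.89, 2.89], [-0.75, 2.08], [0.22, 2.7], [-1.18, 4.32], [0.11, 2.71], [-2.7, 2.7]. Speed limits (rad/s): [2.57, 2.57, 3.14, 3.14, 3.14, 3.14].

## Interface

Orientations are given as a unit quaternion [w, x, y, z].
In Python, from plant import r, gripper_to, inverse_kinematics, vision, models, telemetry gives the robot as it stands. Calls block until the motion is done:
- r.move_to(position, orientation): joint-space move of the TCP to a pose.
- r.move_l(position, rot=None, vel=0.15, guard=None): straight line of the TCP; rot=None keeps the orientation; vel is the mean speed in m/s. With guard (N) it stops when the force on the tool has changed by that much, and returns True; else False.
- r.movej(angles): joint-space move.
- gripper_to(opening, f_grip=None): finger opening in m; f_grip is the grip in N (None keeps the last); returns when the fingers have stopped.
- r.hold(seconds).
- inverse_kinematics(position, orientation): joint angles nearest the present ones, or None.
- vision.snapshot(name): name is "scene" or "top" or "wrist"; returns the picture (480x640x3 uint8, red, green, blue); there is no depth.
- vision.get_calibration(name): a dict with "fx", "fy", "cx", "cy" (pixels), "position" and "orientation" of the camera in the world. Camera axes: x right, y down, z forward; pixel columns grow to the right and rows downward; lengths in m; the calibration is good to about 2 mm. A picture is of the moment at which its call begins: read the wrist's pose just before it. get_calibration takes no time and is no camera call; for the wrist camera it gives the pose at the moment of the call.
A pose or a line that the arm cannot do raises r.PlanningError and nothing moves.
- r.sign_off(): hands the job in, once; it reports no verdict.
Trained networks look in the newest picture that a camera, given by its name, has taken for a name from the list of things; names that differ only in an ending like _2 or _b are one class to them, and where a whole thing is asked for, a point or a joint stands for the part that bears it (a point fixed in the world has none). Each returns a list of dicts, best first, with "score" (0 to 1); they miss things now and then, are a little off and sometimes report something else, mostly with a low value. They report only what shows in the picture. A call takes as long as a camera call. They do not tell look-alikes from the thing itself.
- models.boxes_of(thing, camera): "at" ([x, y, z] in m, in world coordinates, good to about 4 mm: the middle of the surface that is visible of it).
- models.regions_of(thing, camera): "pixels" (480x640 bool, what is visible of it).
- models.mark_of(thing, camera): "at" ([x, y, z] in m, in world coordinates, good to about 4 mm: a listed point, or the origin of a listed thing).
Readings, each from a call of its own:
- telemetry.current_t(): time.
- telemetry.current_joints(): joint angles.
- telemetry.current_dq(): joint speeds.
- telemetry.current_joint_efforts(): joint torques, N m.
- telemetry.current_ee_pos(): TCP position.
- telemetry.current_tool_rot(): TCP orientation.
- telemetry.current_wrist_force(): force on the tool from outside, world axes, zero at the start.
- telemetry.current_torque(): the same for the moment, N m.
- telemetry.current_opening(): finger opening in m.
Only numpy, scipy, OpenCV 4.12 (cv2) and the standard library are available. Lean on these libraries where they do the work, as an engineer would, in place of code of your own. Each camera call takes 0.05 s, during which the arm holds its last target.

## Task

The lathe must be changed over to its other running direction for sanding. On the changeover switch, the grey box whose long lever ends in a ball knob, bring the lever to upright centre off and leave it standing there for two to three seconds so that the spindle can stop, then move it fully over to the side opposite to where it started and let go. Leave the extractor's switch (the short lever with a crossbar) and the square wooden blank as they are.

Things in the scene. Friction and masses are not known exactly. Their poses are not given: they have to be found in the camera images.
- changeover (a joint): Angle q of the changeover lever, rad: 0 is upright (centre off), negative leans to the pivot point's +y, positive to its -y; stops at -0.7 and +0.7. Starts at -0.7 to -0.55. The lever, a 12 mm round bar, bears a 32 mm black ball knob centred 100 mm from the pivot. Friction alone holds it wherever it is left (no clicks or springs); it takes about 4 N at the knob.
- changeover_pivot (a point): Pivot of that lever, 55 mm above the bench on the centre line of its fixed grey box (90 mm in x, 120 mm in y; top 50 mm, dark cover plate 57 mm above the bench). Axes are the box's: z up, x along the pivot axis, y the swing direction. The ball knob's centre is at (0, -100 sin q, 100 cos q) mm in these axes.
- extractor_grip (a point): To be left alone: centre of the black crossbar (70 x 16 x 16 mm) on the short lever of the dust extractor's switch, 64 mm from its pivot, which lies 55 mm above the bench in a fixed grey box just like the other. The two boxes' places may be swapped, each with its own yaw.
- blank_center (a point): To be left alone: centre of a loose square turning blank of pale wood, 45 x 200 x 45 mm, lying on the bench beyond the boxes, its length along its y.
Mind the look-alikes: they are no part of the job. Leave any purple look-alike of the part that bears changeover alone.

How it is judged:
On the way, in this order (a step that is already met when the one before it is completed fails the run):
1. the changeover lever stands still at centre off, within 0.2 rad (11 degrees) of upright, for at least 1.2 s (value of joint changeover between -0.2 and 0.2 rad and velocity of joint changeover between -0.1 and 0.1 rad/s), for 1.2 s.
2. the changeover lever is fully over on the other side, past 0.52 rad (value of joint changeover above 0.52 rad), for 0.2 s.
At the end, for the whole second after the job is handed in: After standing still within 0.2 rad of upright for 1.2 s, the changeover lever rests on the side opposite to its start, past +0.52 rad (within 0.18 rad of the stop), released and at rest; the extractor lever's crossbar is within 15 mm and the blank within 30 mm of where they started (value of joint changeover above 0.52 rad and velocity of joint changeover between -0.1 and 0.1 rad/s and distance of extractor_grip from where it was at the start of the episode below 0.015 m and distance of blank_center from where it was at the start of the episode below 0.03 m); the robot touches nothing.
It fails at once if the extractor's lever is moved by more than 15 mm (distance of extractor_grip from where it was at the start of the episode above 0.015 m).
It fails at once if the wooden blank is moved by more than 30 mm (distance of blank_center from where it was at the start of the episode above 0.03 m).
It also fails if it takes over 40 s, if anything falls off the work surface, if the arm or the gripper's body presses on something with over 40 N, if the wrist force passes 120 N, or if a joint passes its speed limit or range.

## Working session

There is one attempt and no reset: what is moved stays moved. The work goes in short steps, each a Python script; the robot and the scene stay as the last script left them, time stands still between calls to the robot, and variables do not carry over. Pictures are saved under pics/ and viewed, and the job is handed in when it is done.

```bash
mkdir -p pics; ls; python3 - <<'E'
from plant import r, gripper_to, inverse_kinematics, vision, models, telemetry
import cv2
for n in ("scene","top","wrist"):
    im=vision.snapshot(n); cv2.imwrite(f"pics/a_{n}.png",im[:,:,::-1])
    c=vision.get_calibration(n); print(n,c)
    for th in ("changeover","changeover_pivot","extractor_grip","blank_center"):
        print(th,[(d['at'],round(d['score'],2)) for d in models.mark_of(th,n)] if th!="changeover" else [(d['at'],round(d['score'],2)) for d in models.boxes_of(th,n)])
print(telemetry.current_t(),telemetry.current_ee_pos(),telemetry.current_tool_rot())
E
```

```text
pics
scene {'fx': 503.061555208964, 'fy': 503.061555208964, 'cx': 314.0602393772704, 'cy': 243.86665203968295, 'position': array([ 0.90983233, -0.37649317,  0.54165956]), 'orientation': array([-0.40234425,  0.85870948,  0.28726208, -0.1349727 ])}
changeover [([0.3218, 0.1595, 0.147], 0.95), ([0.6259, 0.3362, 0.1472], 0.86), ([0.5112, 0.2072, 0.1203], 0.84)]
changeover_pivot [([0.4982, 0.1667, 0.0574], 0.91), ([0.6275, 0.3352, 0.0537], 0.66), ([0.3165, 0.1626, 0.0534], 0.65)]
extractor_grip [([0.5836, -0.144, 0.1195], 0.83)]
blank_center [([0.7902, 0.054, 0.0223], 0.57)]
top {'fx': 505.0935534942266, 'fy': 505.0935534942266, 'cx': 321.44865300767003, 'cy': 242.90449461752897, 'position': array([0.52403392, 0.07619895, 1.03774726]), 'orientation': array([ 0.00661782, -0.70366389,  0.71019037, -0.02104693])}
changeover [([0.5081, 0.2123, 0.1421], 0.81), ([0.6286, 0.3325, 0.1655], 0.69), ([0.3232, 0.1616, 0.1654], 0.55), ([0.7893, 0.0581, 0.0456], 0.35)]
changeover_pivot [([0.5056, 0.1678, 0.0581], 0.91), ([0.3165, 0.1626, 0.0547], 0.77), ([0.6229, 0.3366, 0.0507], 0.55)]
extractor_grip [([0.5843, -0.1434, 0.1168], 0.84)]
blank_center [([0.7901, 0.0569, 0.0249], 0.74)]
wrist {'fx': 402.8767781188074, 'fy': 402.8767781188074, 'cx': 316.47968050646523, 'cy': 238.4594134151899, 'position': array([0.05237371, 0.5790519 , 0.38474295]), 'orientation': array([0.10441723, 0.77500019, 0.61751026, 0.08457442])}
changeover []
changeover_pivot []
extractor_grip []
blank_center []
0.75 [0.12817831 0.56055972 0.23053302] [-4.71351257e-05  7.81958867e-01  6.23330029e-01  4.68616600e-05]
```

View pics/a_scene.png

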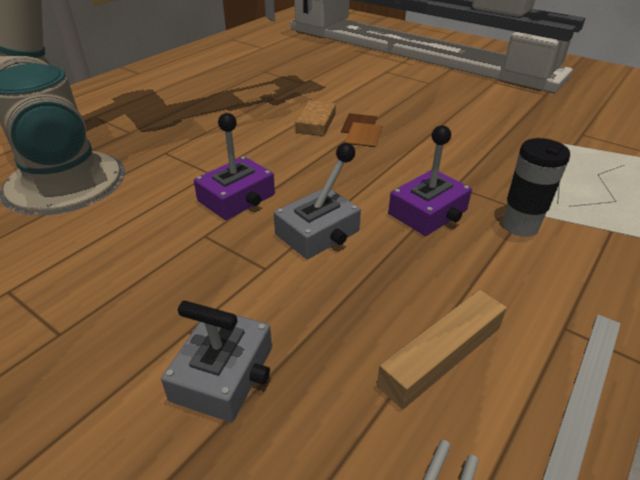

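View pics/a_top.png

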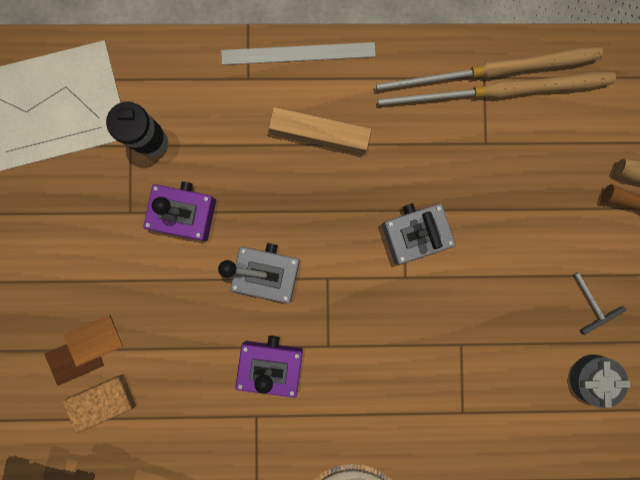

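The top view shows four candidates: the grey box with ball knob at (228,269), purple look-alikes with knobs at (162,206) and (263,384), and the grey box with crossbar at (432,230), which is the extractor. My choice is the grey ball-knob box. In the scene view its knob is at (346,152). Next I'll measure it and check a close crop.

```bash
cat > h.py <<'E'
import numpy as np, cv2
from scipy.spatial.transform import Rotation as R
from plant import vision
def ray(n,px):
    c=vision.get_calibration(n);o=np.array(c['orientation'])
    d=R.from_quat(o[[1,2,3,0]]).apply([(px[0]-c['cx'])/c['fx'],(px[1]-c['cy'])/c['fy'],1])
    return np.array(c['position']),d
def onz(n,px,z):
    p,d=ray(n,px); return p+d*(z-p[2])/d[2]
def tri(a,b):
    (p,d),(q,e)=ray(*a),ray(*b)
    s=np.linalg.lstsq(np.c_[d,-e],q-p,rcond=None)[0]
    A,B=p+s[0]*d,q+s[1]*e
    return (A+B)/2,np.linalg.norm(A-B)
def knob(img,near,rad=14):
    m=(img.max(2)<45).astype(np.uint8)
    n,l,st,ce=cv2.connectedComponentsWithStats(m)
    i=min(range(1,n),key=lambda k:np.linalg.norm(ce[k]-near)+(1e3 if st[k,4]<60 else 0))
    return ce[i],st[i]
E
python3 - <<'E'
from h import *
t=cv2.imread('pics/a_top.png');s=cv2.imread('pics/a_scene.png')
kt,a=knob(t,(228,269));ks,b=knob(s,(346,152));print(kt,a,ks,b)
print('knob',tri(('top',kt),('scene',ks)))
hsv=cv2.cvtColor(t,cv2.COLOR_BGR2HSV)
m=((hsv[...,1]<45)&(hsv[...,2]>70)).astype(np.uint8)
m[:, :233]=0;m[:240]=0;m[310:]=0;m[:,305:]=0
m=cv2.morphologyEx(m,cv2.MORPH_OPEN,np.ones((5,5)))
pts=cv2.findNonZero(m);rc=cv2.minAreaRect(pts);bp=cv2.boxPoints(rc);print(rc,bp)
w=np.array([onz('top',p,.05)[:2] for p in bp]);print(w,w.mean(0),[np.linalg.norm(w[i]-w[i-1]) for i in range(4)])
cv2.polylines(t,[bp.astype(int)],True,(0,255,0),1)
for k in (('top',(162,206),'scene',(441,135)),('top',(263,384),'scene',(227,122))): print('purple',tri(k[:2],k[2:]))
c=np.hstack([cv2.resize(t[235:315,190:310],(400,267)),cv2.resize(s[130:260,265:375],(316,267))[:, :316]])
cv2.imwrite('pics/crop.png',c)
E
```

```text
[226.99111111 268.76888889] [219 261  17  17 225] [345.29118774 152.25287356] [337 143  18  19 261]
knob (array([0.51594194, 0.22689418, 0.13549126]), np.float64(0.0029721232982998012))
((264.3644104003906, 274.5484619140625), (60.78150177001953, 46.03641891479492), 12.33908748626709) [[229.75677 290.54053]
 [239.5946  245.56755]
 [298.97205 258.5564 ]
 [289.13422 303.52936]]
[[0.47155685 0.23494233]
 [0.55882562 0.21559739]
 [0.53240546 0.10005651]
 [0.44512    0.11987441]] [0.50197698 0.16761766] [np.float64(0.11806579868650441), np.float64(0.0893871551352637), np.float64(0.11852308551190573), np.float64(0.0895069815542503)]
purple (array([0.62713893, 0.33643938, 0.15517393]), np.float64(0.004105539700764862))
purple (array([0.31673989, 0.16229718, 0.15511367]), np.float64(0.00295523897332002))
```

View pics/crop.png

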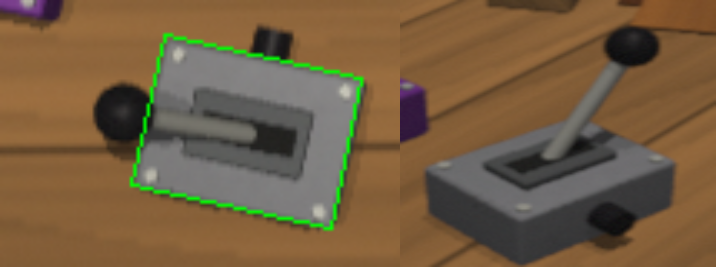

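The crop confirms a grey box with a ball knob leaning to local +y. The fitted rectangle is 118 x 89 mm (expected 120 x 90). The pivot is near (0.503, 0.168), the yaw is -12.9°, and q is about -0.64 from both the offset and the height. I'll approach on the +y side with the fingers closed and push to upright.

```bash
cat >> h.py <<'E'
yaw=np.arctan2(-.0264,.1155)
P=np.array([.5025,.1676]);X=np.array([np.cos(yaw),np.sin(yaw)]);Y=np.array([-np.sin(yaw),np.cos(yaw)])
def loc(y,z,x=0): return np.r_[P+x*X+y*Y,z]
def rot(sgn):
    x=np.r_[X*sgn,0];z=np.array([0,0,-1.]);q=R.from_matrix(np.c_[x,np.cross(z,x),z]).as_quat();return q[[3,0,1,2]]
def ylocal(p): return (np.asarray(p)[:2]-P)@Y
E
python3 - <<'E'
from h import *
from plant import *
from plant import r, gripper_to, inverse_kinematics, telemetry
j0=np.array(telemetry.current_joints())
best=None
for s in(1,-1):
    j=inverse_kinematics(loc(.115,.25),rot(s)); print(s,j)
    if j is not None:
        c=np.abs(np.array(j)-j0).max()
        if best is None or c<best[0]: best=(c,s)
s=best[1]; print('sgn',s)
gripper_to(0.0)
r.move_to(loc(.115,.25),rot(s))
r.move_l(loc(.115,.145))
f0=np.array(telemetry.current_wrist_force())
print(telemetry.current_t(),telemetry.current_ee_pos(),f0, telemetry.current_opening(), r.nose_length)
print(r.move_l(loc(.054,.145),vel=.05,guard=14), ylocal(telemetry.current_ee_pos()),np.array(telemetry.current_wrist_force())-f0)
print(r.move_l(loc(.024,.145),vel=.03,guard=14), ylocal(telemetry.current_ee_pos()),np.array(telemetry.current_wrist_force())-f0)
for n in("scene","top"): cv2.imwrite(f"pics/b_{n}.png",vision.snapshot(n)[:,:,::-1])
print(telemetry.current_t())
a=cv2.imread('pics/b_scene.png')[80:280,200:440];b=cv2.imread('pics/b_top.png')[180:340,180:340]
cv2.imwrite('pics/b.png',np.hstack([cv2.resize(a,(480,400)),cv2.resize(b,(320,400)[:1]+(400,))]))
E
```

```text
1 [ 3.70677273e-01  3.00399157e-01  1.42117274e+00 -4.44089210e-16
  1.42002075e+00  5.95388442e-01]
-1 [ 3.70677273e-01  3.00399157e-01  1.42117274e+00 -4.44089210e-16
  1.42002075e+00 -2.54620421e+00]
sgn 1
4.8 [0.52861966 0.28023263 0.14578933] [ 0.38443124 -0.71584855  0.59106127] 0.0006126629847489097 0.025
True 0.08370985285882136 [-0.81051277  1.87979546  0.48777496]
True 0.08178506680676584 [-0.11250428  2.20482561  0.00981874]
6.2917
```

View pics/b.png

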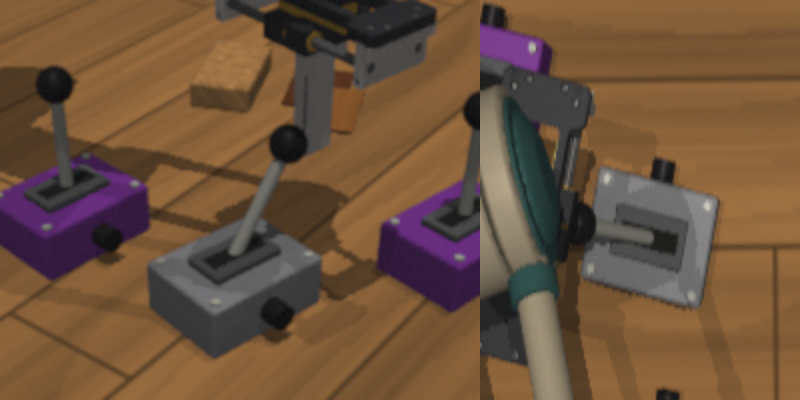

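The fingers touched the knob at local y = 84 mm, and I had predicted 85 mm. A brief contact spike tripped the guard and the lever barely moved, so I'll push slowly with a higher guard.

```bash
python3 - <<'E'
from h import *
from plant import r, telemetry
print(r.move_l(loc(.024,.145),vel=.025,guard=35), ylocal(telemetry.current_ee_pos()),telemetry.current_wrist_force(),telemetry.current_t())
for n in("scene","top"): cv2.imwrite(f"pics/c_{n}.png",vision.snapshot(n)[:,:,::-1])
a=cv2.imread('pics/c_scene.png')[80:280,200:440];b=cv2.imread('pics/c_top.png')[180:340,180:340]
cv2.imwrite('pics/c.png',np.hstack([cv2.resize(a,(480,400)),cv2.resize(b,(320,400))]))
E
```

```text
False 0.023923006633577694 [1.13563688 4.3213353  2.78386046] 8.7667
```

View pics/c.png

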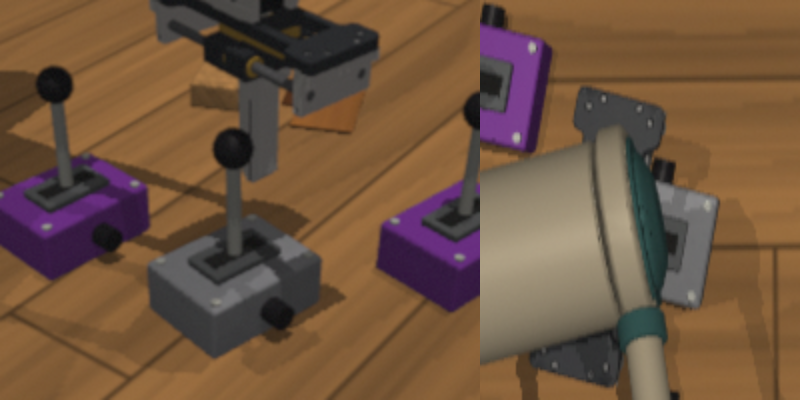

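The picture shows the lever standing upright, with its knob at about (316,154) in the scene view. I'll check that number, back the fingers off, let it stand about 2.5 s, then push it fully over.

```bash
python3 - <<'E'
from h import *
from plant import r, telemetry
k=onz('scene',(316.5,154),.155); print('knob local y',ylocal(k),'x',(k[:2]-P)@X)
t0=telemetry.current_t()
if abs(ylocal(k))<.014:
    r.move_l(loc(.032,.145),vel=.03)
    r.hold(2.1)
    print('stood',telemetry.current_t()-t0)
    r.move_l(loc(.022,.145),vel=.03,guard=35)
    print(r.move_l(loc(-.030,.145),vel=.03,guard=35), ylocal(telemetry.current_ee_pos()))
    f=np.array(telemetry.current_wrist_force());print(f)
    print(r.move_l(loc(-.045,.145),vel=.012,guard=14), ylocal(telemetry.current_ee_pos()),telemetry.current_wrist_force())
    print(telemetry.current_t())
    cv2.imwrite("pics/d_scene.png",vision.snapshot('scene')[:,:,::-1])
E
```

```text
knob local y 0.0006941590156731492 x 0.0010756211546548722
stood 2.5166000000000004
False -0.03015608376430273
[-0.64771721  4.1183118  -0.34543085]
True -0.038756242587562405 [1.04666587 2.40134982 0.97613938]
14.85
```

View pics/d_scene.png

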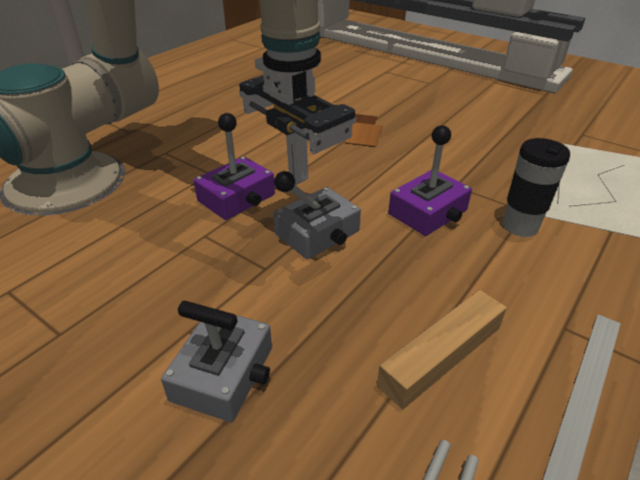

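The push stopped at local y = -38.8 mm, and I had predicted -39 mm for the stop. The knob is now at (285,181) on the far side. Now I'll retreat and check.

```bash
python3 - <<'E'
from h import *
from plant import r, telemetry, models
r.move_l(loc(.03,.145),vel=.08); r.move_l(loc(.03,.27),vel=.12); r.move_to(loc(.20,.30),rot(1)); r.hold(.3)
S=vision.snapshot('scene');T=vision.snapshot('top')
cv2.imwrite("pics/e_scene.png",S[:,:,::-1]);cv2.imwrite("pics/e_top.png",T[:,:,::-1])
ks,_=knob(S,(285,181));kt,_=knob(T,(290,283));print(ks,kt)
k,e=tri(('scene',ks),('top',kt));print(k,e,'ylocal',ylocal(k),'q',np.arctan2(-ylocal(k),k[2]-.055))
for th in("extractor_grip","blank_center"): print(th,[(d['at'],d['score']) for d in models.mark_of(th,'top')])
print(telemetry.current_t(),telemetry.current_wrist_force())
E
```

```text
[284.15789474 181.40789474] [294.96261682 283.39252336]
[0.48815246 0.10628162 0.13121058] 0.0020525311786939895 ylocal -0.06297372896735634 q 0.6905802735869938
extractor_grip [([0.5818, -0.1404, 0.116], 0.59)]
blank_center [([0.7897, 0.0548, 0.0215], 0.93)]
18.3167 [ 0.18640184 -0.28502806 -0.50827452]
```

View pics/e_top.png

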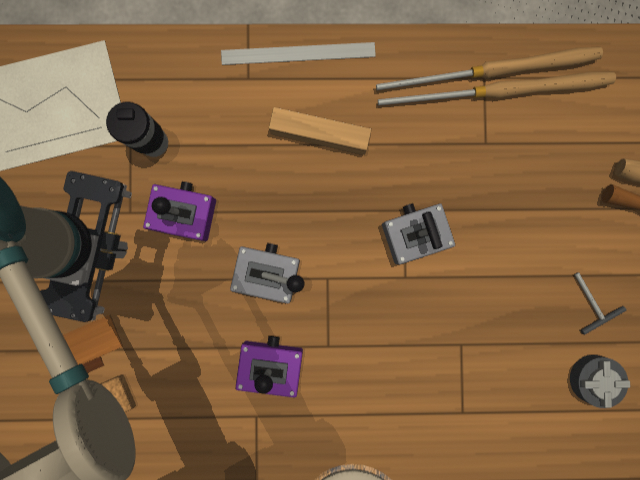

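The top view shows the knob at (295,283), fully over on the far side. The extractor, blank and purple switches look unchanged and the arm is clear.

```bash
python3 -c "
from plant import r
print(r.sign_off())"
```

```text
the job is handed in; nothing more can be done
None
```

The changeover lever is now fully over on the side opposite its start, and the job is handed in. With closed fingers I pushed it from about -0.64 rad to upright and backed off. It stood there about 2.5 s, and I then pushed it to the far stop and moved clear.

- **Upright:** the picture put the knob within 1 mm of centre off.
- **Final position:** two cameras give q ≈ +0.69 rad, against the 0.52 needed.
- **Left alone:** the network's readings for the crossbar and blank differ from the start by about 4 mm at most, which is within its own error. The pictures show both switches, the blank and the purple look-alikes as before.
- **Time and contact:** about 18.3 s had been used when I handed in. The arm was clear of everything, with wrist force near zero.
- **What didn't go to plan:** my first 14 N guard tripped on the contact spike, so I pushed again with a 35 N guard, which did not trip.

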